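# Take the battery out of a flowmeter before packing

## Robot

A 6-joint arm with a two-finger parallel gripper is mounted at the origin on the work surface. World frame = base frame: x ahead of the robot, y to its left, z up, the work surface at z = 0. Lengths are in m, angles in degrees, forces in N, time in s.
With the tool pointing down it reaches from about 0.35 to 0.875 m from the base axis. Payload 4.2 kg.
Tool frame: the origin (TCP) lies midway between the tips of the shut fingers; the grasp point (between the pads) lies 19 mm behind it; z points along the fingers, y is the line along which they close (so a half turn about z gives the same grasp; the last joint's range is limited). The gripper opens to 87 mm and grips with 3 to 60 N. Pads are 19 mm wide; open, the fingers measure 117 mm over their backs; the gripper's body (75 mm by 190 mm) begins 51 mm behind the grasp point.
Start: joints at [-53.766, 22.042, 0.453, 0, -68.411, -14.817], TCP at [0.228, -0.582, 0.2] pointing down, gripper open.
Joint ranges: [-179.83, 179.83], [-69.29, 118.12], [-61.27, 80.66], [-181.25, 117.63], [-171.15, -9.14], [-177.46, 177.46]. Speed limits (degrees/s): [159.86, 159.86, 180, 180, 180, 180].

## Interface

Orientations are given as a 3x3 rotation matrix whose columns are the frame's x, y, z axes.
In Python, from station import sensors, eyes, workorder gives the robot as it stands.
- The arm moves only by the shell command python3 -m handwheel FILE, which reads ROWS from the file FILE. ROWS is a JSON object whose key "segments" holds a list of rows, 1 to 8 of them, each of 7 numbers: the opening from 0.0 (shut) to 1.0 (fully open), then dx, dy, dz in fractions of the full range, 1 being 0.8 m, then a rotation vector rx, ry, rz in shares of pi rad (1.0 is pi rad); each row is the pose to reach, as a shift and turn from the pose commanded when the command began, along the tool's axes at that moment; what a row does not reach only later rows make up. A row lasts 1/10 s, in which the tool goes at most 0.05 m and 8.59 degrees, less where a joint would pass 70% of its speed; a pose out of reach is approached as far as the arm can. The fingers move at their own pace and stop on an object; the grip force is fixed at half the most. Time passes only in rows, so rows that do not move let the fingers close. It prints the time, the measured TCP pose, the force, the opening and the grip force at its end. A shift or turn number past 1, either way, is cut back to 1. Input that does not fit is refused with a message, and nothing moves.
- sensors.sense(): the state, without advancing time (a new reading comes with each control period).
- eyes.capture(name): name is "side" or "top" or "wrist"; returns a dict with "pixels" (420x560x3 uint8, red, green, blue), "z_map" (420x560 float32, m along the optical axis (not along the pixel's ray), 0 where there is no reading), "K" (3x3 intrinsics, pixels), "world_from_camera" (4x4, takes a point from camera to world coordinates). Camera axes: x right, y up, looking along -z (the intrinsics and any distortion apply to the point x, -y, -z); pixel columns grow to the right and rows downward; lengths in m; the calibration is good to about 2 mm. The wrist camera is an equidistant fisheye: a pixel r from the principal point sees the ray r / f radians off the axis. A picture is of the moment at which its call begins.
- workorder.finish_job(): hands the job in; it is judged then, once.
The state is a dict: "time_s": time; "joints": joint angles; "joint_velocities": joint speeds; "effort": joint torques, N m; "tcp_pos": TCP position; "ee_rot": TCP orientation; "wrist_force": force on the tool from outside, world axes, zero at the start; "moment": the same for the moment, N m; "gripper_width": opening from 0.0 (shut) to 1.0 (fully open); "gripper_force": force on a finger pad.
Only numpy, scipy, OpenCV 4.12 (cv2) and the standard library are available. Lean on these libraries where they do the work, as an engineer would, in place of code of your own. Each camera call takes 0.05 s, during which the arm holds its last target. There are 200 camera calls.

## Task

This flowmeter is to be packed without its lithium battery. Press the battery cap down against its spring just hard enough to free the catch, turn it anticlockwise until it stops, keep hold of it while it comes up and lay it in the blue parts tray; then draw the battery straight out of its tube and set it gently in the tray too. Do not crush the battery into its tube, force the catch, drop anything or disturb the other things on the bench.

Things in the scene. Friction and masses are not known exactly. Their poses are not given: they have to be found in the camera images.
- meter: Grey-white flowmeter, immovable: a 200 mm pipe with two 115 mm flanges lying along its x axis in a wooden cradle; above it a neck and a transmitter box (150 mm along x, 96 along y, flat top 205 mm over the bench). On top: a small display towards +x and the upright battery tube 35 mm from the middle towards -x. Origin on the bench under the meter's middle, z up.
- tube_mouth (a point): Centre of the battery tube's mouth, 227 mm over the bench, 22 mm over the transmitter's top; axes as the meter's. Bore 36 mm, axis vertical. Round the mouth an outer bayonet ring, 50 mm in diameter, with two gaps half a turn apart (under the cap at first). With the cap off, the spring holds the battery's body top 13 to 22 mm above this point.
- cap: Black cast battery cap, about 150 g: a round cup, mouth down, 62 mm in diameter, 27 mm high, with a wing grip standing on its flat top (46 mm along the cap's x, 12 mm thick along its y, 18 mm high; 45 mm over all). Origin at the centre of its lower edge, z up. As found: origin 8.5 mm below the tube's mouth, x axis along the meter's x within 0.1 rad (locked).
- cap_disc (a point): Centre of the cap's top disc, 27 mm above its origin; fingertips pinching the wing can bear on the disc. The spring under the battery pushes the cap up, stiffening 1.1 N per mm. The sprung insert's depth is set by hand, so the catch frees 3.5 to 10.5 mm below rest, unseen, but always at a push of about 13 N. 1 mm deeper, at 14 N, the spring is solid; above 25 N the battery is crushed.
- cap_lugs (a point): On the cap's axis at the top of its two inner lugs, 4.5 mm above its origin. Pressed past the catch (hold about 15 N), the cap turns anticlockwise seen from above to a stop 1.05 to 1.25 rad from its start; pressed too little, it sticks at 0.1 rad. Lugs break when forced with over 40 N (about 0.9 N m). From 1.0 rad to the stop it lifts straight off, sprung at first, and is clear 40 mm up.
- cell: The battery, a grey cylinder 33 mm in diameter and 59 mm long with a steel contact pip 10 mm wide and 2 mm high on top (61 mm in all), about 95 g, standing in the tube under the cap with 1.4 mm play. Origin at the centre of its underside, z along its axis. With the cap off it is gripped by its body's top, which stands 13 to 22 mm out of the tube, and must rise 50 mm to come clear.
- cell_center (a point): Centre of the battery, 30.5 mm above its origin.
- tray: Blue open plastic parts tray, 220 mm (its x) by 150 mm (its y), 35 mm high, walls and floor 4 mm thick, empty, lying loose on the bench, 0.9 kg. Origin at the centre of its underside.
- bare_tube: Bystander: a bare flanged flow tube standing on its flange, 115 mm wide, 200 mm high, 5 kg. Origin at the centre of its foot.
- screwdriver: Bystander: screwdriver with yellow handle, 150 mm long, lying on the bench along its own x axis.
- tape: Bystander: roll of paper tape lying flat, 80 mm in diameter, 24 mm high.
- carton: Bystander: small cardboard carton, 70 by 90 by 60 mm.
Not all that is in view belongs to the job. There is more than one size of the cap; the one meant has the size given above.

How it is judged:
By the outcome, as a careful person would: the job done as asked, in the order asked, and still so for the second after the job is handed in, with the robot touching nothing.
It also fails if it takes over 72 s, if anything falls off the work surface, if the arm or the gripper's body presses on something with over 40 N, if the wrist force passes 120 N, or if a joint passes its speed limit or range.

## Working session

There is one attempt and no reset: what is moved stays moved. The work goes in short steps, Python scripts to look and compute and a shell command to move; the robot and the scene stay as the last step left them, time stands still between calls to the robot, and variables do not carry over. Pictures are saved under pics/ and viewed, at most 10 in all, crops included, and the job is handed in when it is done.

```bash
mkdir -p pics; ls
cat > h.py <<'E'
import numpy as np, cv2
from station import sensors, eyes, workorder
def cap(name,save=None):
    c=eyes.capture(name)
    if save: cv2.imwrite('pics/'+save,c['pixels'][:,:,::-1])
    return c
def cloud(c):
    h,w=c['z_map'].shape; K=c['K']; z=c['z_map'].astype(float)
    u,v=np.meshgrid(np.arange(w),np.arange(h))
    P=np.stack([(u-K[0,2])/K[0,0]*z,-(v-K[1,2])/K[1,1]*z,-z,np.ones_like(z)],-1)
    return (P@c['world_from_camera'].T)[...,:3]
E
python3 - <<'E'
from h import *
s=sensors.sense(); print({k:np.round(v,3).tolist() for k,v in s.items()})
a=cap('top'); b=cap('side'); w=cap('wrist')
np.savez('s0.npz',**{f'{n}_{k}':c[k] for n,c in (('top',a),('side',b)) for k in c})
for c in(a,b,w): print(c['K'].round(1).tolist(),c['world_from_camera'].round(3).tolist(), (c['z_map']>0).mean(), [k for k in c])
im=np.vstack([a['pixels'],b['pixels']])
cv2.imwrite('pics/top0.png',a['pixels'][:,:,::-1]);cv2.imwrite('pics/side0.png',b['pixels'][:,:,::-1])
E
```

```text
pics
{'time_s': 0.0, 'joints': [-53.768, 22.091, 0.378, -0.03, -68.411, -14.815], 'joint_velocities': [-0.016, 0.042, 0.062, 0.036, -0.043, -0.013], 'effort': [-0.0, -39.066, 18.741, 4.22, 0.011, -0.0], 'tcp_pos': [0.228, -0.581, 0.199], 'ee_rot': [[-0.931, -0.365, -0.001], [-0.365, 0.931, 0.002], [0.0, 0.002, -1.0]], 'wrist_force': [-0.233, -0.021, -0.057], 'moment': [0.01, 0.032, -0.008], 'gripper_force': 0.0, 'gripper_width': 0.997}
[[430.2, 0.0, 279.6], [0.0, 430.2, 198.8], [0.0, 0.0, 1.0]] [[-0.026, 0.998, -0.062, 0.516], [-1.0, -0.026, 0.003, -0.006], [0.001, 0.062, 0.998, 1.192], [0.0, 0.0, 0.0, 1.0]] 0.9961479591836735 ['pixels', 'z_map', 'K', 'world_from_camera']
[[520.1, 0.0, 281.6], [0.0, 520.1, 210.3], [0.0, 0.0, 1.0]] [[-0.816, 0.338, -0.47, 0.011], [-0.579, -0.487, 0.655, 0.833], [-0.008, 0.806, 0.592, 0.914], [0.0, 0.0, 0.0, 1.0]] 0.9961394557823129 ['pixels', 'z_map', 'K', 'world_from_camera']
[[325.2, 0.0, 273.5], [0.0, 325.2, 208.2], [0.0, 0.0, 1.0]] [[-0.364, -0.895, -0.258, 0.157], [0.931, -0.35, -0.103, -0.609], [0.002, -0.278, 0.96, 0.384], [0.0, 0.0, 0.0, 1.0]] 0.9911607142857143 ['pixels', 'z_map', 'K', 'world_from_camera']
```

View pics/top0.png

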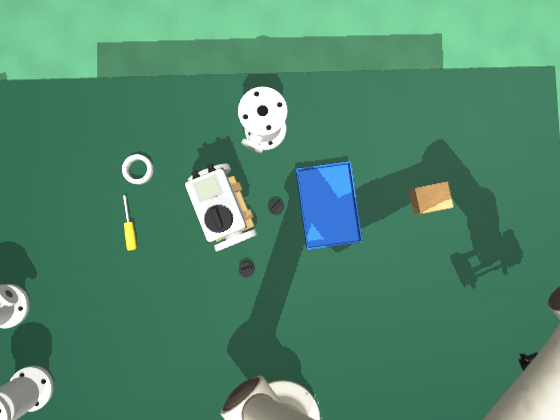

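View pics/side0.png

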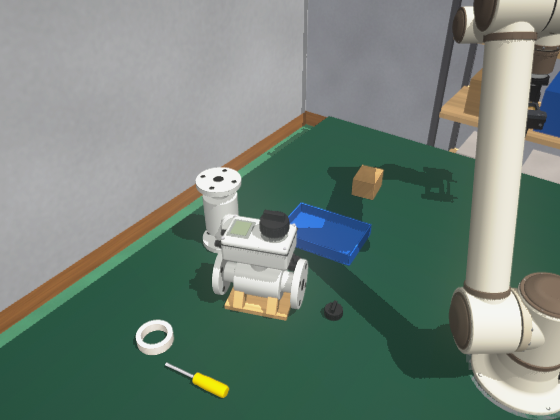

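Top view: the cap on the meter is at (218,218). Things that could be mistaken for it are the small black caps on the bench at (276,205) and (246,268), one of which shows in the side view at (333,311). The display is at (208,188), the blue tray at (330,205) and the bare tube at (263,110). The side view shows the mounted cap at (274,224). I choose the mounted one and will check its size.

Run:
```python
from h import *
d=np.load('s0.npz')
C={n:{k:d[f'{n}_{k}'] for k in('pixels','z_map','K','world_from_camera')} for n in('top','side')}
out={}
for n,roi in(('top',(195,240,195,240)),('side',(205,245,255,295))):
    c=C[n];P=cloud(c);r0,r1,c0,c1=roi
    m=np.zeros(c['z_map'].shape,bool);m[r0:r1,c0:c1]=True
    dark=m&(c['pixels'].max(2)<75)&(P[...,2]>.215)
    for lo,hi,nm in((.236,.252,'disc'),(.255,.28,'wing')):
        q=P[dark&(P[...,2]>lo)&(P[...,2]<hi)]
        if len(q)<8: print(n,nm,len(q));continue
        xy=q[:,:2].astype(np.float32)
        (cx,cy),r=cv2.minEnclosingCircle(xy)
        print(n,nm,len(q),'z',np.median(q[:,2]).round(4),'med',np.median(xy,0).round(4),'circ',round(cx,4),round(cy,4),round(r,4),'rect',cv2.minAreaRect(xy*1000))
    print(n,np.histogram(P[dark][:,2],bins=np.arange(.21,.29,.005)))
    # transmitter top
    wm=(P[...,2]>.198)&(P[...,2]<.212)&(P[...,1]>0.05)&(P[...,1]<.25)&(P[...,0]<.62)
    q=P[wm]; print(n,'box z',np.median(q[:,2]).round(4),cv2.minAreaRect((q[:,:2]*1000).astype(np.float32)))
    hs=cv2.cvtColor(c['pixels'],cv2.COLOR_RGB2HSV)
    b=(hs[...,0]>100)&(hs[...,0]<130)&(hs[...,1]>120)&(P[...,2]<.06)&(P[...,2]>-.01)&(np.abs(P[...,1])<.35)
    q=P[b&(P[...,2]>.028)]; print(n,'tray rim',len(q),np.median(q[:,2]).round(4),cv2.minAreaRect((q[:,:2]*1000).astype(np.float32)))
    q=P[b&(P[...,2]<.012)]; print(n,'tray floor',len(q),np.median(q[:,2]).round(4))
t=C['top']['pixels'][165:255,165:285,::-1]; s=C['side']['pixels'][195:285,205:325,::-1]
cv2.imwrite('pics/crop0.png',cv2.resize(np.vstack([t,s])[:, :],None,fx=3.3,fy=3.3,interpolation=cv2.INTER_CUBIC))
```

```text
top disc 432 z 0.2456 med [0.5349 0.123 ] circ 0.5345 0.127 0.0299 rect ((534.5498657226562, 127.647216796875), (57.694522857666016, 56.207740783691406), 70.10221862792969)
top wing 125 z 0.2632 med [0.5353 0.1288] circ 0.5353 0.1303 0.0229 rect ((535.7578125, 129.04916381835938), (45.54350662231445, 12.35185718536377), 19.220787048339844)
top (array([  0,   1,   1,   3,   3,  11, 143, 276,  10,   5,  97,  23,   0,
         0,   0]), array([0.21 , 0.215, 0.22 , 0.225, 0.23 , 0.235, 0.24 , 0.245, 0.25 ,
       0.255, 0.26 , 0.265, 0.27 , 0.275, 0.28 , 0.285]))
top box z 0.2049 ((361.231201171875, 110.07191467285156), (538.4407348632812, 119.21388244628906), 8.562952041625977)
top tray rim 444 0.0343 ((568.960205078125, -141.21353149414062), (219.93019104003906, 150.6195831298828), 6.24375057220459)
top tray floor 4007 0.0039
side disc 362 z 0.2448 med [0.5277 0.1419] circ 0.5364 0.1302 0.033 rect ((533.7509155273438, 132.28939819335938), (61.35271072387695, 59.14347457885742), 63.68967056274414)
side wing 135 z 0.262 med [0.535  0.1326] circ 0.5364 0.1317 0.0233 rect ((536.5597534179688, 131.0296173095703), (45.37736892700195, 15.642836570739746), 18.339481353759766)
side (array([  0,   1,  44,  49,  58,  58, 139, 155,  33,  47,  80,   8,   0,
         0,   0]), array([0.21 , 0.215, 0.22 , 0.225, 0.23 , 0.235, 0.24 , 0.245, 0.25 ,
       0.255, 0.26 , 0.265, 0.27 , 0.275, 0.28 , 0.285]))
side box z 0.205 ((300.81915283203125, 102.6148452758789), (663.6115112304688, 118.87852478027344), 8.840970993041992)
side tray rim 458 0.0324 ((569.5523071289062, -139.197509765625), (220.53250122070312, 158.40513610839844), 6.524838924407959)
side tray floor 2125 0.0039
```

View pics/crop0.png

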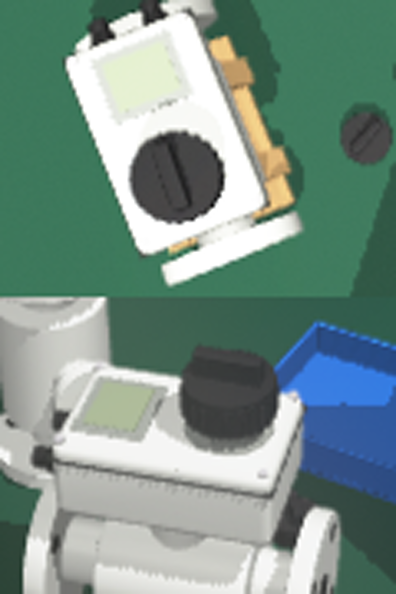

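The crop confirms the choice: the mounted cap measures about 60 mm across with a 45×12 mm wing, at (0.5357, 0.130), disc z 0.2455, yaw 19°. I'm moving above it.

The manual's scale: shifts go in shares of 0.8 m and turns go in shares of pi rad. Converting my numbers, 0.275 m / 0.8 = 0.3438, -0.273 m / 0.8 = -0.3413.

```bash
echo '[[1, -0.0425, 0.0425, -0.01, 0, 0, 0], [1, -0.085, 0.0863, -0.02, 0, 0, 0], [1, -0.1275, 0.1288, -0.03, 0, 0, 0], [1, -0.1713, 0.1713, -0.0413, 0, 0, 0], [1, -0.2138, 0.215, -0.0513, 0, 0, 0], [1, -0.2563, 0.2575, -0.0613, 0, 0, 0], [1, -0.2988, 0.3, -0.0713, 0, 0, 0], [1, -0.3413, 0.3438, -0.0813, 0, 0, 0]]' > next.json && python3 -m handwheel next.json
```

```text
refused: ROWS must be an object with the rows under "segments". Nothing was moved.
```

The error is about the shape of the input: an object with the rows under "segments". Fixing that and sending the same move.

```bash
echo '{"segments": [[1, -0.0425, 0.0425, -0.01, 0, 0, 0], [1, -0.085, 0.0863, -0.02, 0, 0, 0], [1, -0.1275, 0.1288, -0.03, 0, 0, 0], [1, -0.1713, 0.1713, -0.0413, 0, 0, 0], [1, -0.2138, 0.215, -0.0513, 0, 0, 0], [1, -0.2563, 0.2575, -0.0613, 0, 0, 0], [1, -0.2988, 0.3, -0.0713, 0, 0, 0], [1, -0.3413, 0.3438, -0.0813, 0, 0, 0]]}' > next.json && python3 -m handwheel next.json
echo '{"segments": [[1, -0.0425, 0.0425, -0.01, 0, 0, 0.0017], [1, -0.085, 0.0863, -0.02, 0, 0, 0.0033], [1, -0.1275, 0.1288, -0.03, 0, 0, 0.005], [1, -0.1713, 0.1713, -0.0413, 0, 0, 0.0067], [1, -0.2138, 0.215, -0.0513, 0, 0, 0.0083], [1, -0.2563, 0.2575, -0.0613, 0, 0, 0.01], [1, -0.2988, 0.3, -0.0713, 0, 0, 0.0117], [1, -0.3413, 0.3438, -0.0813, 0, 0, 0.0133]]}' > next.json && python3 -m handwheel next.json
echo '{"segments": [[1, 0, 0, 0, 0, 0, 0], [1, 0, 0, 0, 0, 0, 0], [1, 0, 0, 0, 0, 0, 0]]}' > next.json && python3 -m handwheel next.json
python3 - <<'E'
from h import *
s=sensors.sense(); print({k:np.round(v,4).tolist() for k,v in s.items()})
c=cap('wrist','w1.png'); np.savez('w1.npz',**c); print(c['world_from_camera'].round(4).tolist())
E
```

```text
time_s: 0.95
tcp_pos: [0.3821, -0.2242, 0.2651]
ee_rot: [[-0.931, -0.365, 0.0], [-0.365, 0.931, 0.0], [-0.0, -0.0, -1.0]]
wrist_force: [1.1, -0.2, -0.6]
gripper_width: 1.002
gripper_force: 0.0
time_s: 1.75
tcp_pos: [0.5359, 0.1315, 0.33]
ee_rot: [[-0.945, -0.326, -0.0], [-0.326, 0.945, -0.0], [0.0, 0.0, -1.0]]
wrist_force: [0.9, -0.5, 0.3]
gripper_width: 0.998
gripper_force: 0.0
time_s: 2.05
tcp_pos: [0.5352, 0.129, 0.3294]
ee_rot: [[-0.946, -0.326, -0.001], [-0.326, 0.946, -0.001], [0.001, -0.0, -1.0]]
wrist_force: [-0.4, -0.4, 0.7]
gripper_width: 1.002
gripper_force: 0.0
{'time_s': 2.05, 'joints': [30.4212, 11.1425, 3.4871, -0.0024, -82.4084, -101.4239], 'joint_velocities': [-0.7763, -0.7146, -0.1477, 0.0818, 0.1006, -0.1797], 'effort': [0.4562, -29.693, 19.9723, 4.417, -0.0656, 0.0004], 'tcp_pos': [0.5352, 0.129, 0.3294], 'ee_rot': [[-0.9455, -0.3255, -0.001], [-0.3255, 0.9455, -0.0005], [0.0011, -0.0002, -1.0]], 'wrist_force': [-0.3834, -0.446, 0.7063], 'moment': [0.0023, 0.0043, 0.0081], 'gripper_force': 0.0, 'gripper_width': 1.0018}
[[-0.325, -0.9086, -0.2624, 0.463], [0.9457, -0.3123, -0.0899, 0.1047], [-0.0002, -0.2774, 0.9608, 0.5151], [0.0, 0.0, 0.0, 1.0]]
```

View pics/w1.png

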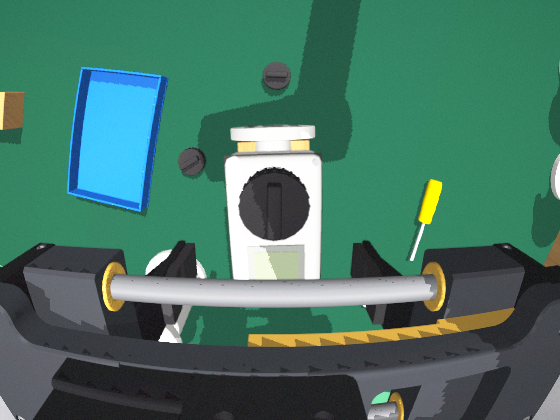

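The wrist view shows the cap at (274,204) with its wing along the finger plane. The tray is at (117,138) and the small caps at (277,75) and (191,161). I'll cast the fisheye rays to refine the cap's position.

```bash
cat >> h.py <<'E'
def ray(c,px):
    K=c['K'];T=c['world_from_camera'];px=np.atleast_2d(px).astype(float)
    a=(px-[K[0,2],K[1,2]])/K[0,0]; r=np.linalg.norm(a,axis=1)+1e-12
    d=np.stack([a[:,0]/r*np.sin(r),-a[:,1]/r*np.sin(r),-np.cos(r)],1)@T[:3,:3].T
    return T[:3,3],d
def onz(c,px,z):
    o,d=ray(c,px); return o+d*((z-o[2])/d[:,2])[:,None]
E
python3 - <<'E'
from h import *
c=np.load('w1.npz');c={k:c[k] for k in c}
g=c['pixels'].max(2); m=np.zeros_like(g); m[160:246,225:325]=(g[160:246,225:325]<85)
m=cv2.morphologyEx(m,cv2.MORPH_OPEN,np.ones((3,3),np.uint8))
cs,_=cv2.findContours(m,0,1); k=max(cs,key=cv2.contourArea)[:,0]
print('bbox',k.min(0),k.max(0))
q=onz(c,k,.2455)[:,:2]; 
(x,y),r=cv2.minEnclosingCircle(q.astype(np.float32)); print('disc on z .2455',x,y,r)
A=np.c_[2*q,np.ones(len(q))];s=np.linalg.lstsq(A,(q**2).sum(1),rcond=None)[0];print('fit',s[:2],np.sqrt(s[2]+s[:2]@s[:2]))
z=c['z_map'];o,d=ray(c,np.argwhere(m)[:,::-1]);fw=-c['world_from_camera'][:3,2]
P=o+d*(z[m>0]/(d@fw))[:,None]
w=P[(P[:,2]>.258)&(P[:,2]<.275)];print('wing',len(w),np.median(w[:,2]),cv2.minAreaRect((w[:,:2]*1000).astype(np.float32)))
dd=P[(P[:,2]>.24)&(P[:,2]<.25)];print('disc z',np.median(dd[:,2]),cv2.minEnclosingCircle((dd[:,:2]*1000).astype(np.float32)))
E
```

```text
bbox [239 168] [308 239]
disc on z .2455 0.5335071086883545 0.12937723100185394 0.03230166807770729
fit [0.53372395 0.12929325] 0.030764690047725442
wing 799 0.2641307697156152 ((535.3843383789062, 130.0004119873047), (45.475921630859375, 11.471464157104492), 18.740257263183594)
disc z 0.2462384548547905 ((534.6065673828125, 129.79930114746094), 30.969970703125)
```

Scaled: 0.082 m / 0.8 = 0.1025, 0.076 m / 0.8 = 0.095.

```bash
echo '{"segments": [[0.5, 0, 0.001, 0.0375, 0, 0, 0], [0.5, 0, 0.001, 0.075, 0, 0, 0], [0.5, 0, 0.001, 0.095, 0, 0, 0], [0.5, 0, 0.001, 0.1025, 0, 0, 0], [0.5, 0, 0.001, 0.1025, 0, 0, 0], [0.5, 0, 0.001, 0.1025, 0, 0, 0]]}' > next.json && python3 -m handwheel next.json
echo '{"segments": [[0, 0, 0, 0, 0, 0, 0], [0, 0, 0, 0, 0, 0, 0], [0, 0, 0, 0, 0, 0, 0], [0, 0, 0, 0, 0, 0, 0], [0, 0, 0, 0, 0, 0, 0], [0, 0, 0, 0, 0, 0, 0], [0, 0, 0, 0, 0, 0, 0], [0, 0, 0, 0, 0, 0, 0]]}' > next.json && python3 -m handwheel next.json
python3 -c "
from h import *
s=sensors.sense();print(s['tcp_pos'],s['wrist_force'],s['moment'],s['gripper_force'])"
```

```text
time_s: 2.7
tcp_pos: [0.536, 0.13, 0.2492]
ee_rot: [[-0.946, -0.325, 0.002], [-0.325, 0.946, 0.001], [-0.002, -0.0, -1.0]]
wrist_force: [-0.2, -0.2, 0.7]
gripper_width: 0.553
gripper_force: 0.0
time_s: 3.5
tcp_pos: [0.5355, 0.1303, 0.2477]
ee_rot: [[-0.945, -0.326, -0.0], [-0.326, 0.945, -0.0], [0.0, -0.0, -1.0]]
wrist_force: [-0.2, 0.4, 0.5]
gripper_width: 0.008
gripper_force: 0.0
[0.53545049 0.13034145 0.24772535] [-0.19127692  0.43543694  0.50539973] [-0.01551546  0.04440272 -0.02624834] 0.0
```

Run:
```python
from h import *
w=cap('wrist');b=cap('side');t=cap('top')
im=np.hstack([cv2.resize(w['pixels'][140:340,160:400],(400,333)),cv2.resize(b['pixels'][150:300,190:340],(333,333))])
cv2.imwrite('pics/g1.png',im[:,:,::-1])
print(sensors.sense()['gripper_width'])
```

```text
0.005483526773497997
```

View pics/g1.png

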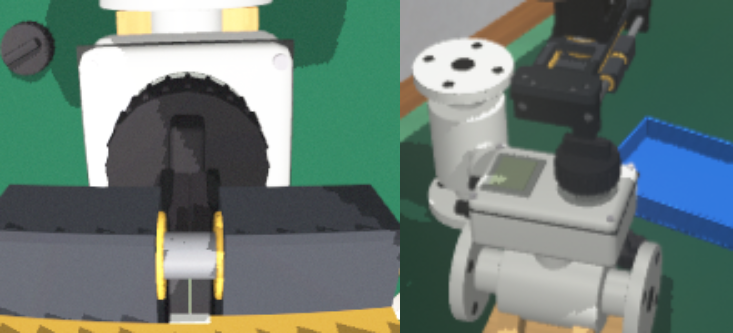

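The picture shows the fingers over the wing, but whether they hold it isn't clear: the width reads about 0. I'll check with the wrist depth.

Run:
```python
from h import *
c=cap('wrist');s=sensors.sense()
m=c['z_map']>0; px=np.argwhere(m)[:,::-1]
o,d=ray(c,px);fw=-c['world_from_camera'][:3,2]
P=o+d*(c['z_map'][m]/(d@fw))[:,None]
L=(P-s['tcp_pos'])@s['ee_rot']*1000   # tool frame mm
k=(abs(L[:,1])<50)&(abs(L[:,0])<60)&(L[:,2]<10)&(L[:,2]>-60)
L=L[k]
for z0 in range(-55,5,5):
    q=L[(L[:,2]>=z0)&(L[:,2]<z0+5)]
    if len(q)<3: continue
    print(z0,len(q),'y-hist',dict(zip(*[a.tolist() for a in np.unique((q[:,1]//4*4).astype(int),return_counts=True)])),'x',np.percentile(q[:,0],[2,50,98]).round(0))
```

```text
-55 159 y-hist {-8: 37, -4: 43, 0: 33, 4: 42, 8: 4} x [ 9. 10. 12.]
-50 209 y-hist {-8: 34, -4: 52, 0: 74, 4: 45, 8: 4} x [ 2. 10. 12.]
-45 153 y-hist {-8: 38, -4: 34, 0: 35, 4: 41, 8: 5} x [ 9. 10. 12.]
-40 145 y-hist {-12: 4, -8: 31, -4: 30, 0: 33, 4: 34, 8: 13} x [ 9. 10. 12.]
-35 107 y-hist {-12: 2, -8: 24, -4: 27, 0: 23, 4: 23, 8: 8} x [ 9. 10. 11.]
-30 140 y-hist {-12: 6, -8: 31, -4: 31, 0: 31, 4: 28, 8: 13} x [ 9. 10. 11.]
-25 39 y-hist {-12: 1, -8: 5, -4: 10, 0: 11, 4: 9, 8: 3} x [ 9.  9. 11.]
-20 545 y-hist {-8: 98, -4: 189, 0: 189, 4: 69} x [ 7. 15. 22.]
-15 72 y-hist {-8: 15, -4: 21, 0: 18, 4: 18} x [ 8. 22. 23.]
-10 54 y-hist {-8: 10, -4: 17, 0: 20, 4: 7} x [21. 22. 23.]
-5 71 y-hist {-32: 1, -28: 1, -24: 2, -20: 1, -16: 2, -8: 7, -4: 18, 0: 16, 4: 8, 8: 1, 12: 8, 16: 3, 20: 1, 24: 2} x [ 2. 22. 26.]
0 3591 y-hist {-32: 103, -28: 227, -24: 272, -20: 315, -16: 337, -12: 322, -8: 152, -4: 101, 0: 100, 4: 193, 8: 301, 12: 329, 16: 301, 20: 272, 24: 206, 28: 60} x [-5. 11. 29.]
```

Run:
```python
from h import *
s=sensors.sense()
c=dict(np.load('w1.npz'))
m=c['z_map']>0; px=np.argwhere(m)[:,::-1]
o,d=ray(c,px);fw=-c['world_from_camera'][:3,2]
P=o+d*(c['z_map'][m]/(d@fw))[:,None]
R=np.array([[-.9455,-.3255,0],[-.3255,.9455,0],[0,0,-1]])
L=(P-[.5352,.129,.3294])@R*1000
print('open view: finger pts by z')
for z0 in range(-60,40,5):
    q=L[(L[:,2]>=z0)&(L[:,2]<z0+5)&(abs(L[:,0])<14)&(abs(L[:,1])<65)]
    if len(q): print(z0,len(q),np.percentile(abs(q[:,1]),[1,50,99]).round(0),np.percentile(q[:,0],[1,99]).round(0))
c=cap('side');P=cloud(c);L=(P-s['tcp_pos'])@s['ee_rot']*1000
print('side view now')
for z0 in range(-70,10,5):
    q=L[(L[:,:,2]>=z0)&(L[:,:,2]<z0+5)&(abs(L[...,0])<35)&(abs(L[...,1])<50)]
    if len(q): print(z0,len(q),'x',np.percentile(q[:,0],[1,50,99]).round(0),'y',np.percentile(q[:,1],[1,50,99]).round(0))
cv2.imwrite('pics/g2.png',np.hstack([cv2.resize(c['pixels'][180:250,230:330],None,fx=5,fy=5,interpolation=2)])[:,:,::-1])
```

```text
open view: finger pts by z
-60 266 [43. 48. 55.] [-9. 12.]
-55 292 [43. 47. 54.] [ 3. 12.]
-50 296 [43. 45. 53.] [ 1. 12.]
-45 283 [43. 45. 53.] [-2. 11.]
-40 294 [43. 44. 52.] [-4. 12.]
-35 262 [43. 44. 52.] [-7. 12.]
-30 270 [43. 44. 52.] [-9. 11.]
-25 70 [43. 44. 52.] [-9. 11.]
side view now
-40 1 x [-3. -3. -3.] y [11. 11. 11.]
-35 11 x [-11.   1.   9.] y [ 6. 10. 11.]
-30 21 x [-8.  1.  9.] y [ 1.  9. 11.]
-25 11 x [-11.  -2.   9.] y [-7.  7.  9.]
-20 31 x [-23.   2.  20.] y [-6.  2.  8.]
-15 66 x [-23.   1.  21.] y [-6.  3.  8.]
-10 42 x [-23.  -3.  22.] y [0. 4. 7.]
-5 47 x [-23.   2.  22.] y [-18.   5.  29.]
0 236 x [-31.   2.  29.] y [-24.  12.  30.]
5 58 x [-30.   8.  29.] y [-3. 25. 32.]
```

View pics/g2.png

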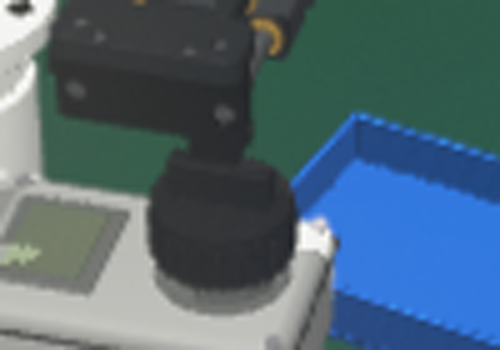

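The crop shows the shut fingers ending just above the wing. Both views put the real fingertips about 23 mm short of the reported TCP. I'll open, go about 23 mm lower and watch the force.

Scaled: 0.022 m / 0.8 = 0.0275, 0.02 m / 0.8 = 0.025.

```bash
echo '{"segments": [[0.45, 0, 0, 0, 0, 0, 0], [0.45, 0, 0, 0, 0, 0, 0], [0.45, 0, 0, 0, 0, 0, 0], [0.45, 0, 0, 0, 0, 0, 0], [0.45, 0, 0, 0, 0, 0, 0], [0.45, 0, 0, 0, 0, 0, 0], [0.45, 0, 0, 0, 0, 0, 0], [0.45, 0, 0, 0, 0, 0, 0]]}' > next.json && python3 -m handwheel next.json
echo '{"segments": [[0.45, 0, 0, 0.0075, 0, 0, 0], [0.45, 0, 0, 0.015, 0, 0, 0], [0.45, 0, 0, 0.0213, 0, 0, 0], [0.45, 0, 0, 0.025, 0, 0, 0], [0.45, 0, 0, 0.0275, 0, 0, 0], [0.45, 0, 0, 0.0275, 0, 0, 0]]}' > next.json && python3 -m handwheel next.json
```

```text
time_s: 4.55
tcp_pos: [0.5354, 0.1303, 0.2477]
ee_rot: [[-0.945, -0.326, -0.0], [-0.326, 0.945, -0.0], [0.0, 0.0, -1.0]]
wrist_force: [0.3, -0.1, 0.7]
gripper_width: 0.443
gripper_force: 0.0
time_s: 5.15
tcp_pos: [0.5353, 0.1303, 0.2254]
ee_rot: [[-0.945, -0.326, -0.001], [-0.326, 0.945, -0.0], [0.001, -0.0, -1.0]]
wrist_force: [0.4, -0.4, 0.1]
gripper_width: 0.45
gripper_force: 0.0
```

No contact. Closing now.

```bash
echo '{"segments": [[0, 0, 0, 0, 0, 0, 0], [0, 0, 0, 0, 0, 0, 0], [0, 0, 0, 0, 0, 0, 0], [0, 0, 0, 0, 0, 0, 0], [0, 0, 0, 0, 0, 0, 0], [0, 0, 0, 0, 0, 0, 0], [0, 0, 0, 0, 0, 0, 0], [0, 0, 0, 0, 0, 0, 0]]}' > next.json && python3 -m handwheel next.json
```

```text
time_s: 5.95
tcp_pos: [0.5356, 0.1301, 0.226]
ee_rot: [[-0.945, -0.326, 0.0], [-0.326, 0.945, -0.0], [-0.0, -0.0, -1.0]]
wrist_force: [0.3, -2.3, 0.6]
gripper_width: 0.135
gripper_force: 29.9
```

Gripped: the width is 12 mm and the grip force 30 N. Pressing down in steps.

Scaled: 0.002 m / 0.8 = 0.0025, 0.001 m / 0.8 = 0.0013.

```bash
echo '{"segments": [[0, 0, 0, 0.0013, 0, 0, 0], [0, 0, 0, 0.0025, 0, 0, 0], [0, 0, 0, 0.0025, 0, 0, 0], [0, 0, 0, 0.0025, 0, 0, 0]]}' > next.json && python3 -m handwheel next.json; echo '{"segments": [[0, 0, 0, 0.0013, 0, 0, 0], [0, 0, 0, 0.0019, 0, 0, 0], [0, 0, 0, 0.0019, 0, 0, 0], [0, 0, 0, 0.0019, 0, 0, 0]]}' > next.json && python3 -m handwheel next.json
```

```text
time_s: 6.35
tcp_pos: [0.5365, 0.1304, 0.2258]
ee_rot: [[-0.945, -0.326, 0.004], [-0.326, 0.945, 0.0], [-0.004, -0.001, -1.0]]
wrist_force: [-0.2, -1.8, 6.8]
gripper_width: 0.133
gripper_force: 29.9
time_s: 6.75
tcp_pos: [0.5367, 0.1305, 0.225]
ee_rot: [[-0.945, -0.327, 0.005], [-0.327, 0.945, 0.001], [-0.005, -0.001, -1.0]]
wrist_force: [-1.1, -1.2, 9.2]
gripper_width: 0.133
gripper_force: 29.9
```

Scaled: 0.0015 m / 0.8 = 0.0019.

```bash
echo '{"segments": [[0, 0, 0, 0.0019, 0, 0, 0], [0, 0, 0, 0.0019, 0, 0, 0], [0, 0, 0, 0.0019, 0, 0, 0], [0, 0, 0, 0.0019, 0, 0, 0]]}' > next.json && python3 -m handwheel next.json; echo '{"segments": [[0, 0, 0, 0.0013, 0, 0, 0], [0, 0, 0, 0.0019, 0, 0, 0], [0, 0, 0, 0.0019, 0, 0, 0], [0, 0, 0, 0.0019, 0, 0, 0]]}' > next.json && python3 -m handwheel next.json
```

```text
time_s: 7.15
tcp_pos: [0.5369, 0.1305, 0.224]
ee_rot: [[-0.945, -0.327, 0.005], [-0.327, 0.945, 0.001], [-0.005, -0.001, -1.0]]
wrist_force: [-0.9, -2.2, 10.7]
gripper_width: 0.136
gripper_force: 30.0
time_s: 7.55
tcp_pos: [0.537, 0.1305, 0.2228]
ee_rot: [[-0.945, -0.327, 0.006], [-0.327, 0.945, 0.001], [-0.006, -0.001, -1.0]]
wrist_force: [-1.5, -1.2, 10.9]
gripper_width: 0.134
gripper_force: 30.0
```

Scaled: 0.0015 m / 0.8 = 0.0019, 0.001 m / 0.8 = 0.0013.

```bash
echo '{"segments": [[0, 0, 0, 0.0013, 0, 0, 0], [0, 0, 0, 0.0019, 0, 0, 0], [0, 0, 0, 0.0019, 0, 0, 0], [0, 0, 0, 0.0019, 0, 0, 0]]}' > next.json && python3 -m handwheel next.json; echo '{"segments": [[0, 0, 0, 0.0013, 0, 0, 0], [0, 0, 0, 0.0013, 0, 0, 0], [0, 0, 0, 0.0013, 0, 0, 0], [0, 0, 0, 0.0013, 0, 0, 0]]}' > next.json && python3 -m handwheel next.json
```

```text
time_s: 7.95
tcp_pos: [0.537, 0.1304, 0.2217]
ee_rot: [[-0.945, -0.327, 0.006], [-0.327, 0.945, 0.001], [-0.006, -0.001, -1.0]]
wrist_force: [-2.4, -1.5, 13.0]
gripper_width: 0.135
gripper_force: 30.0
time_s: 8.35
tcp_pos: [0.5371, 0.1304, 0.2209]
ee_rot: [[-0.945, -0.327, 0.006], [-0.327, 0.945, 0.001], [-0.006, -0.001, -1.0]]
wrist_force: [-2.9, -1.6, 13.3]
gripper_width: 0.129
gripper_force: 30.0
```

Scaled: 0.001 m / 0.8 = 0.0013.

```bash
echo '{"segments": [[0, 0, 0, 0.0013, 0, 0, 0], [0, 0, 0, 0.0013, 0, 0, 0], [0, 0, 0, 0.0013, 0, 0, 0], [0, 0, 0, 0.0013, 0, 0, 0]]}' > next.json && python3 -m handwheel next.json; echo '{"segments": [[0, 0, 0, 0.0006, 0, 0, 0], [0, 0, 0, 0.0006, 0, 0, 0], [0, 0, 0, 0.0006, 0, 0, 0]]}' > next.json && python3 -m handwheel next.json
```

```text
time_s: 8.75
tcp_pos: [0.5372, 0.1304, 0.2205]
ee_rot: [[-0.945, -0.327, 0.007], [-0.327, 0.945, 0.001], [-0.007, -0.002, -1.0]]
wrist_force: [-4.0, -1.7, 15.3]
gripper_width: 0.138
gripper_force: 30.0
time_s: 9.05
tcp_pos: [0.5372, 0.1304, 0.2204]
ee_rot: [[-0.945, -0.327, 0.007], [-0.327, 0.945, 0.001], [-0.007, -0.002, -1.0]]
wrist_force: [-3.0, -1.5, 16.9]
gripper_width: 0.135
gripper_force: 30.0
```

Scaled: -18 degrees / 180 = -0.1.

```bash
echo '{"segments": [[0, 0, 0, 0, 0, 0, -0.0167], [0, 0, 0, 0, 0, 0, -0.0333], [0, 0, 0, 0, 0, 0, -0.0556], [0, 0, 0, 0, 0, 0, -0.0778], [0, 0, 0, 0, 0, 0, -0.1], [0, 0, 0, 0, 0, 0, -0.1]]}' > next.json && python3 -m handwheel next.json; python3 -c "
from h import *
print(sensors.sense()['moment'])"
```

```text
time_s: 9.65
tcp_pos: [0.5366, 0.1303, 0.2203]
ee_rot: [[-0.797, -0.604, 0.006], [-0.604, 0.797, 0.001], [-0.005, -0.003, -1.0]]
wrist_force: [-5.5, -1.8, 17.8]
gripper_width: 0.136
gripper_force: 30.0
[-0.39532064  1.7440895  -0.08882808]
```

Scaled: -38 degrees / 180 = -0.2111.

```bash
echo '{"segments": [[0, 0, 0, 0, 0, 0, -0.0278], [0, 0, 0, 0, 0, 0, -0.0556], [0, 0, 0, 0, 0, 0, -0.0833], [0, 0, 0, 0, 0, 0, -0.1111], [0, 0, 0, 0, 0, 0, -0.1389], [0, 0, 0, 0, 0, 0, -0.1667], [0, 0, 0, 0, 0, 0, -0.1944], [0, 0, 0, 0, 0, 0, -0.2111]]}' > next.json && python3 -m handwheel next.json; echo '{"segments": [[0, 0, 0, 0, 0, 0, -0.0111], [0, 0, 0, 0, 0, 0, -0.0167], [0, 0, 0, 0, 0, 0, -0.0167]]}' > next.json && python3 -m handwheel next.json;python3 -c "
from h import *
print(sensors.sense()['moment'])"
```

```text
time_s: 10.45
tcp_pos: [0.5367, 0.1301, 0.2203]
ee_rot: [[-0.255, -0.967, 0.006], [-0.967, 0.255, 0.0], [-0.002, -0.006, -1.0]]
wrist_force: [-4.6, -1.4, 16.7]
gripper_width: 0.133
gripper_force: 30.0
time_s: 10.75
tcp_pos: [0.5367, 0.1301, 0.2203]
ee_rot: [[-0.206, -0.978, 0.006], [-0.978, 0.206, 0.0], [-0.001, -0.006, -1.0]]
wrist_force: [-4.1, -2.9, 17.7]
gripper_width: 0.137
gripper_force: 30.0
[-0.64094816  1.63350667 -0.16841435]
```

Scaled: -3 degrees / 180 = -0.0167.

```bash
for i in 1 2; do echo '{"segments": [[0, 0, 0, 0, 0, 0, -0.0083], [0, 0, 0, 0, 0, 0, -0.0167], [0, 0, 0, 0, 0, 0, -0.0167]]}' > next.json && python3 -m handwheel next.json;python3 -c "
from h import *
s=sensors.sense();R=s['ee_rot'];print('mz',s['moment'][2],'yaw',np.degrees(np.arctan2(-R[1,0],-R[0,0]))-19.1)"; done
```

```text
time_s: 11.05
tcp_pos: [0.5368, 0.1301, 0.2203]
ee_rot: [[-0.155, -0.988, 0.006], [-0.988, 0.155, 0.0], [-0.001, -0.006, -1.0]]
wrist_force: [-4.9, -1.8, 17.2]
gripper_width: 0.133
gripper_force: 30.0
mz -0.14588491055674946 yaw 62.005863545920214
time_s: 11.35
tcp_pos: [0.5367, 0.1302, 0.2203]
ee_rot: [[-0.103, -0.995, 0.006], [-0.995, 0.103, 0.0], [-0.001, -0.006, -1.0]]
wrist_force: [-5.8, -1.8, 18.4]
gripper_width: 0.136
gripper_force: 30.0
mz -0.1375988698743585 yaw 64.99603430023504
```

Scaled: -3 degrees / 180 = -0.0167.

```bash
for i in 1 2; do echo '{"segments": [[0, 0, 0, 0, 0, 0, -0.0083], [0, 0, 0, 0, 0, 0, -0.0167], [0, 0, 0, 0, 0, 0, -0.0167]]}' > next.json && python3 -m handwheel next.json;python3 -c "
from h import *
s=sensors.sense();R=s['ee_rot'];print('mz',s['moment'][2],'yaw',np.degrees(np.arctan2(-R[1,0],-R[0,0]))-19.1)"; done
```

```text
time_s: 11.65
tcp_pos: [0.5363, 0.1301, 0.2203]
ee_rot: [[-0.051, -0.999, 0.005], [-0.999, 0.051, 0.0], [-0.0, -0.005, -1.0]]
wrist_force: [-5.7, -1.5, 18.2]
gripper_width: 0.134
gripper_force: 30.1
mz -0.29364713438505363 yaw 67.96026754796614
time_s: 11.95
tcp_pos: [0.5364, 0.1301, 0.2202]
ee_rot: [[-0.0, -1.0, 0.005], [-1.0, 0.0, 0.0], [-0.0, -0.005, -1.0]]
wrist_force: [-5.7, -1.2, 18.6]
gripper_width: 0.137
gripper_force: 31.0
mz -0.6585044241740604 yaw 70.8808108600407
```

Stop reached at about 68° (1.19 rad), where the moment rises. I'll ease back 3° and lift.

Scaled: -0.012 m / 0.8 = -0.015, -0.01 m / 0.8 = -0.0125, 3 degrees / 180 = 0.0167.

```bash
echo '{"segments": [[0, 0, 0, 0, 0, 0, 0.0111], [0, 0, 0, 0, 0, 0, 0.0167], [0, 0, 0, -0.0025, 0, 0, 0.0167], [0, 0, 0, -0.005, 0, 0, 0.0167], [0, 0, 0, -0.0075, 0, 0, 0.0167], [0, 0, 0, -0.01, 0, 0, 0.0167], [0, 0, 0, -0.0125, 0, 0, 0.0167], [0, 0, 0, -0.015, 0, 0, 0.0167]]}' > next.json && python3 -m handwheel next.json; echo '{"segments": [[0, 0, 0, -0.0038, 0, 0, 0], [0, 0, 0, -0.0075, 0, 0, 0], [0, 0, 0, -0.0113, 0, 0, 0], [0, 0, 0, -0.015, 0, 0, 0], [0, 0, 0, -0.0188, 0, 0, 0]]}' > next.json && python3 -m handwheel next.json
```

```text
time_s: 12.75
tcp_pos: [0.5356, 0.1303, 0.2272]
ee_rot: [[-0.052, -0.999, 0.0], [-0.999, 0.052, 0.0], [-0.0, -0.0, -1.0]]
wrist_force: [1.6, -1.0, 0.0]
gripper_width: 0.136
gripper_force: 30.0
time_s: 13.25
tcp_pos: [0.5349, 0.1306, 0.2422]
ee_rot: [[-0.052, -0.999, -0.001], [-0.999, 0.052, 0.0], [-0.0, 0.001, -1.0]]
wrist_force: [-0.3, 0.7, -1.8]
gripper_width: 0.131
gripper_force: 30.0
```

Scaled: 0.175 m / 0.8 = 0.2188, 0.135 m / 0.8 = 0.1688.

```bash
echo '{"segments": [[0, 0, 0, -0.025, 0, 0, 0], [0, 0, 0, -0.0563, 0, 0, 0], [0, 0, 0, -0.0875, 0, 0, 0], [0, 0.025, 0.0006, -0.0875, 0, 0, 0], [0, 0.0688, 0.0013, -0.0875, 0, 0, 0], [0, 0.1188, 0.0025, -0.0875, 0, 0, 0], [0, 0.1688, 0.0038, -0.0875, 0, 0, 0], [0, 0.2188, 0.005, -0.0875, 0, 0, 0]]}' > next.json && python3 -m handwheel next.json
echo '{"segments": [[0, 0.05, 0.0013, 0, 0, 0, 0], [0, 0.0938, 0.0025, 0, 0, 0, 0], [0, 0.1188, 0.0031, 0, 0, 0, 0], [0, 0.128, 0.0031, 0, 0, 0, 0], [0, 0.128, 0.0031, 0.0375, 0, 0, 0], [0, 0.128, 0.0031, 0.0875, 0, 0, 0], [0, 0.128, 0.0031, 0.1375, 0, 0, 0], [0, 0.128, 0.0031, 0.1875, 0, 0, 0]]}' > next.json && python3 -m handwheel next.json
echo '{"segments": [[0, 0, 0, 0.05, 0, 0, 0], [0, 0, 0, 0.1, 0, 0, 0], [0, 0, 0, 0.1375, 0, 0, 0], [0, 0, 0, 0.15, 0, 0, 0], [0, 0, 0, 0.15, 0, 0, 0]]}' > next.json && python3 -m handwheel next.json
python3 - <<'E'
from h import *
c=cap('top');np.savez('t1.npz',**c)
im=np.hstack([c['pixels'][140:290,165:390]]);cv2.imwrite('pics/t1.png',cv2.resize(im,None,fx=3,fy=3)[:,:,::-1])
E
```

```text
time_s: 14.05
tcp_pos: [0.5217, -0.0453, 0.3125]
ee_rot: [[-0.051, -0.999, -0.0], [-0.999, 0.051, 0.001], [-0.001, 0.0, -1.0]]
wrist_force: [0.4, -0.8, -1.6]
gripper_width: 0.134
gripper_force: 30.0
time_s: 14.85
tcp_pos: [0.5145, -0.1455, 0.1612]
ee_rot: [[-0.051, -0.999, 0.001], [-0.999, 0.051, 0.0], [-0.001, -0.001, -1.0]]
wrist_force: [0.1, 0.2, -2.4]
gripper_width: 0.137
gripper_force: 30.0
time_s: 15.35
tcp_pos: [0.514, -0.1459, 0.0413]
ee_rot: [[-0.051, -0.999, -0.003], [-0.999, 0.051, -0.0], [0.0, 0.003, -1.0]]
wrist_force: [-0.3, -0.3, -1.3]
gripper_width: 0.135
gripper_force: 30.0
```

View pics/t1.png

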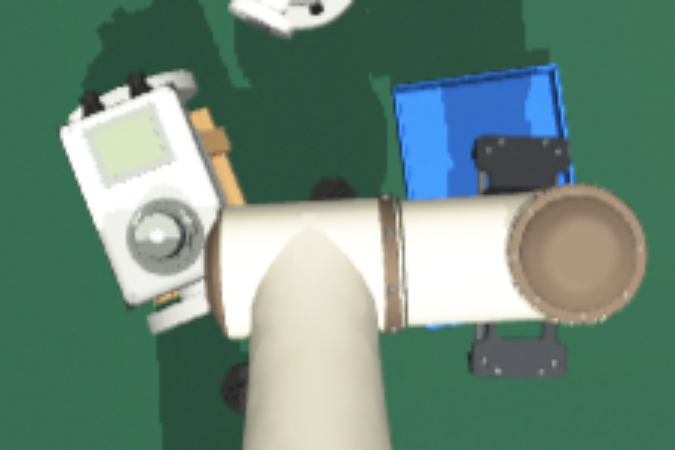

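The top view shows the cap off and the cell with its steel pip in the tube at crop (158,235). The gripper is over the near half of the tray. Setting the cap down.

Scaled: 0.026 m / 0.8 = 0.0325, 0.024 m / 0.8 = 0.03.

```bash
echo '{"segments": [[0, 0, 0, 0.0125, 0, 0, 0], [0, 0, 0, 0.0225, 0, 0, 0], [0, 0, 0, 0.03, 0, 0, 0], [0, 0, 0, 0.0325, 0, 0, 0], [0, 0, 0, 0.0325, 0, 0, 0]]}' > next.json && python3 -m handwheel next.json
echo '{"segments": [[0, 0, 0, 0.0019, 0, 0, 0], [0, 0, 0, 0.0038, 0, 0, 0], [0, 0, 0, 0.0038, 0, 0, 0]]}' > next.json && python3 -m handwheel next.json
```

```text
time_s: 15.9
tcp_pos: [0.5143, -0.1464, 0.016]
ee_rot: [[-0.052, -0.999, -0.001], [-0.999, 0.052, -0.0], [0.0, 0.001, -1.0]]
wrist_force: [0.4, 0.9, -1.5]
gripper_width: 0.134
gripper_force: 30.0
time_s: 16.2
tcp_pos: [0.5144, -0.1464, 0.0132]
ee_rot: [[-0.052, -0.999, -0.0], [-0.999, 0.052, 0.0], [-0.0, 0.0, -1.0]]
wrist_force: [0.2, 0.1, -1.2]
gripper_width: 0.134
gripper_force: 30.0
```

Scaled: 0.002 m / 0.8 = 0.0025, 0.001 m / 0.8 = 0.0013.

```bash
echo '{"segments": [[0, 0, 0, 0.0013, 0, 0, 0], [0, 0, 0, 0.0025, 0, 0, 0], [0, 0, 0, 0.0025, 0, 0, 0]]}' > next.json && python3 -m handwheel next.json
echo '{"segments": [[0, 0, 0, 0.0006, 0, 0, 0], [0, 0, 0, 0.0013, 0, 0, 0], [0, 0, 0, 0.0013, 0, 0, 0]]}' > next.json && python3 -m handwheel next.json
```

```text
time_s: 16.5
tcp_pos: [0.5147, -0.1464, 0.0114]
ee_rot: [[-0.052, -0.999, 0.0], [-0.999, 0.052, -0.0], [0.0, -0.0, -1.0]]
wrist_force: [-0.7, 0.2, -0.3]
gripper_width: 0.137
gripper_force: 30.0
time_s: 16.8
tcp_pos: [0.5149, -0.1464, 0.0113]
ee_rot: [[-0.052, -0.999, 0.001], [-0.999, 0.052, -0.0], [0.0, -0.001, -1.0]]
wrist_force: [-1.3, 0.7, 6.1]
gripper_width: 0.136
gripper_force: 30.0
```

Touched down at the predicted height. Releasing and going up.

Scaled: -0.001 m / 0.8 = -0.0013.

```bash
echo '{"segments": [[0, 0, 0, -0.0013, 0, 0, 0], [0.35, 0, 0, -0.0013, 0, 0, 0], [0.35, 0, 0, -0.0013, 0, 0, 0], [0.35, 0, 0, -0.0013, 0, 0, 0], [0.35, 0, 0, -0.0013, 0, 0, 0], [0.35, 0, 0, -0.0013, 0, 0, 0], [0.35, 0, 0, -0.0013, 0, 0, 0]]}' > next.json && python3 -m handwheel next.json
echo '{"segments": [[0.35, 0, 0, -0.0125, 0, 0, 0], [0.35, 0, 0, -0.0375, 0, 0, 0], [0.35, 0, 0, -0.0875, 0, 0, 0], [0.35, 0, 0, -0.15, 0, 0, 0], [0.35, 0, 0, -0.2125, 0, 0, 0], [0.35, 0, 0, -0.275, 0, 0, 0], [0.35, 0, 0, -0.3375, 0, 0, 0], [0.35, 0, 0, -0.3875, 0, 0, 0]]}' > next.json && python3 -m handwheel next.json
```

```text
time_s: 17.5
tcp_pos: [0.5145, -0.1464, 0.0112]
ee_rot: [[-0.052, -0.999, -0.0], [-0.999, 0.052, 0.0], [-0.0, 0.0, -1.0]]
wrist_force: [0.4, -0.6, 1.0]
gripper_width: 0.348
gripper_force: 0.0
time_s: 18.3
tcp_pos: [0.5144, -0.1466, 0.3259]
ee_rot: [[-0.052, -0.999, 0.005], [-0.999, 0.052, -0.001], [0.0, -0.005, -1.0]]
wrist_force: [1.5, -0.1, -1.2]
gripper_width: 0.346
gripper_force: 0.0
```

The manual's scale: shifts go in shares of 0.8 m and turns go in shares of pi rad. Converting my numbers, -0.277 m / 0.8 = -0.3463, -0.265 m / 0.8 = -0.3313.

```bash
echo '{"segments": [[0.7, -0.0375, -0.0013, 0, 0, 0, 0], [0.7, -0.0875, -0.0025, 0, 0, 0, 0], [0.7, -0.1375, -0.0038, 0, 0, 0, 0], [0.7, -0.1875, -0.005, 0, 0, 0, 0], [0.7, -0.2375, -0.0063, 0, 0, 0, 0], [0.7, -0.2875, -0.0075, 0, 0, 0, 0], [0.7, -0.3313, -0.0075, 0, 0, 0, 0], [0.7, -0.3463, -0.0075, 0, 0, 0, 0]]}' > next.json && python3 -m handwheel next.json
echo '{"segments": [[0.7, 0, 0, 0, 0, 0, 0], [0.7, 0, 0, 0, 0, 0, 0], [0.7, 0, 0, 0, 0, 0, 0]]}' > next.json && python3 -m handwheel next.json
python3 - <<'E'
from h import *
s=sensors.sense();print(s['tcp_pos'],s['joints'])
c=cap('wrist','w2.png');np.savez('w2.npz',**c)
m=c['z_map']>0; px=np.argwhere(m)[:,::-1]
o,d=ray(c,px);fw=-c['world_from_camera'][:3,2]
P=o+d*(c['z_map'][m]/(d@fw))[:,None]
near=np.hypot(P[:,0]-.535,P[:,1]-.130)<.035
print(np.histogram(P[near,2],bins=np.arange(.2,.27,.003)))
top=near&(P[:,2]>.233)&(P[:,2]<.265)
q=P[top];print(np.percentile(q[:,2],[5,50,95]))
k=q[abs(q[:,2]-np.median(q[:,2]))<.002]
print('celltop',np.median(k[:,2]),cv2.minEnclosingCircle((k[:,:2]*1000).astype(np.float32)),len(k))
r=P[near&(abs(P[:,2]-.227)<.003)];print('ring',len(r),np.median(r[:,2]),cv2.minEnclosingCircle((r[:,:2]*1000).astype(np.float32)))
for n in('top','side'):
    c=cap(n);P=cloud(c).reshape(-1,3);near=np.hypot(P[:,0]-.535,P[:,1]-.130)<.022
    k=P[near&(P[:,2]>.237)&(P[:,2]<.256)]
    if len(k)>5: print(n,len(k),np.median(k[:,2]),cv2.minEnclosingCircle((k[:,:2]*1000).astype(np.float32)))
E
```

```text
time_s: 19.1
tcp_pos: [0.5346, 0.1326, 0.3216]
ee_rot: [[-0.049, -0.999, 0.0], [-0.999, 0.049, 0.0], [-0.001, -0.0, -1.0]]
wrist_force: [0.5, 0.0, 0.8]
gripper_width: 0.697
gripper_force: 0.0
time_s: 19.4
tcp_pos: [0.5348, 0.1287, 0.3217]
ee_rot: [[-0.054, -0.999, 0.0], [-0.999, 0.054, 0.0], [-0.0, -0.0, -1.0]]
wrist_force: [0.0, 0.1, 0.1]
gripper_width: 0.703
gripper_force: 0.0
[0.53482457 0.12866933 0.32166494] [ 3.04214888e+01  1.11573030e+01  2.44047879e+00  1.01499694e-02
 -8.12653675e+01 -3.34919605e+01]
(array([  0, 655, 923,  27,  19,  25,  25,  48, 225, 727,  28,  25,  22,
        62,  30, 197, 948,  34,   0,   0,   0,   0,   0]), array([0.2  , 0.203, 0.206, 0.209, 0.212, 0.215, 0.218, 0.221, 0.224,
       0.227, 0.23 , 0.233, 0.236, 0.239, 0.242, 0.245, 0.248, 0.251,
       0.254, 0.257, 0.26 , 0.263, 0.266, 0.269]))
[0.24007445 0.24862141 0.2505874 ]
celltop 0.24870463244853858 ((535.8203125, 130.14874267578125), 16.669958114624023) 1101
ring 952 0.22753568742580918 ((535.9517211914062, 130.037841796875), 25.58685302734375)
top 36 0.24714805683261631 ((535.4530029296875, 119.28425598144531), 13.241559982299805)
side 180 0.24734963778184915 ((535.9387817382812, 131.7068634033203), 17.85287857055664)
```

View pics/w2.png

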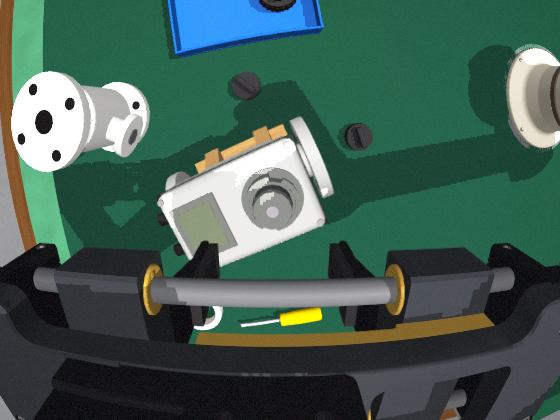

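The wrist view shows the cell at (272,208) standing in its ring and the cap in the tray at (277,0). The cell's body top is z 0.2487 at (0.5357, 0.130), 21 mm above the mouth, which is plausible. Lowering to grip it.

Scaled: 0.11 m / 0.8 = 0.1375, -0.0013 m / 0.8 = -0.0016.

```bash
echo '{"segments": [[0.7, -0.0016, -0.001, 0.0375, 0, 0, 0], [0.7, -0.0016, -0.001, 0.0813, 0, 0, 0], [0.7, -0.0016, -0.001, 0.1125, 0, 0, 0], [0.7, -0.0016, -0.001, 0.1313, 0, 0, 0], [0.7, -0.0016, -0.001, 0.1375, 0, 0, 0], [0.7, -0.0016, -0.001, 0.1375, 0, 0, 0], [0.7, -0.0016, -0.001, 0.1375, 0, 0, 0]]}' > next.json && python3 -m handwheel next.json
echo '{"segments": [[0.3, 0, 0, 0, 0, 0, 0], [0.3, 0, 0, 0, 0, 0, 0], [0.3, 0, 0, 0, 0, 0, 0], [0.3, 0, 0, 0, 0, 0, 0], [0.3, 0, 0, 0, 0, 0, 0], [0.3, 0, 0, 0, 0, 0, 0], [0.3, 0, 0, 0, 0, 0, 0]]}' > next.json && python3 -m handwheel next.json
```

```text
time_s: 20.25
tcp_pos: [0.5365, 0.1312, 0.2124]
ee_rot: [[-0.052, -0.999, 0.002], [-0.999, 0.052, 0.001], [-0.001, -0.002, -1.0]]
wrist_force: [-0.6, -0.3, 0.0]
gripper_width: 0.702
gripper_force: 0.0
time_s: 20.95
tcp_pos: [0.5359, 0.1313, 0.2113]
ee_rot: [[-0.052, -0.999, 0.0], [-0.999, 0.052, 0.0], [-0.0, -0.0, -1.0]]
wrist_force: [0.7, 0.9, 0.1]
gripper_width: 0.369
gripper_force: 30.0
```

Gripped: the width is 32 mm. Drawing the cell straight up.

Scaled: -0.09 m / 0.8 = -0.1125, -0.08 m / 0.8 = -0.1.

```bash
echo '{"segments": [[0.3, 0, 0, -0.0063, 0, 0, 0], [0.3, 0, 0, -0.0188, 0, 0, 0], [0.3, 0, 0, -0.0313, 0, 0, 0], [0.3, 0, 0, -0.0438, 0, 0, 0], [0.3, 0, 0, -0.0625, 0, 0, 0], [0.3, 0, 0, -0.0813, 0, 0, 0], [0.3, 0, 0, -0.1, 0, 0, 0], [0.3, 0, 0, -0.1125, 0, 0, 0]]}' > next.json && python3 -m handwheel next.json
```

```text
time_s: 21.75
tcp_pos: [0.5362, 0.1313, 0.3033]
ee_rot: [[-0.052, -0.999, 0.002], [-0.999, 0.052, 0.001], [-0.001, -0.002, -1.0]]
wrist_force: [-0.7, 0.5, -1.3]
gripper_width: 0.367
gripper_force: 30.0
```

Scaled: 0.2617 m / 0.8 = 0.3271, -0.0968 m / 0.8 = -0.121.

```bash
echo '{"segments": [[0.3, 0.025, -0.0094, 0, 0, 0, 0], [0.3, 0.075, -0.0275, 0, 0, 0, 0], [0.3, 0.125, -0.0463, 0, 0, 0, 0], [0.3, 0.175, -0.065, 0, 0, 0, 0], [0.3, 0.225, -0.0838, 0, 0, 0, 0], [0.3, 0.275, -0.1019, 0, 0, 0, 0], [0.3, 0.3125, -0.1156, 0, 0, 0, 0], [0.3, 0.3271, -0.121, 0, 0, 0, 0]]}' > next.json && python3 -m handwheel next.json
echo '{"segments": [[0.3, 0, 0, 0.025, 0, 0, 0], [0.3, 0, 0, 0.075, 0, 0, 0], [0.3, 0, 0, 0.125, 0, 0, 0], [0.3, 0, 0, 0.175, 0, 0, 0], [0.3, 0, 0, 0.225, 0, 0, 0], [0.3, 0, 0, 0.275, 0, 0, 0], [0.3, 0, 0, 0.3063, 0, 0, 0], [0.3, 0, 0, 0.32, 0, 0, 0]]}' > next.json && python3 -m handwheel next.json
echo '{"segments": [[0.3, 0, 0, 0.005, 0, 0, 0], [0.3, 0, 0, 0.01, 0, 0, 0], [0.3, 0, 0, 0.0125, 0, 0, 0], [0.3, 0, 0, 0.0125, 0, 0, 0]]}' > next.json && python3 -m handwheel next.json
```

```text
time_s: 22.55
tcp_pos: [0.6191, -0.138, 0.3008]
ee_rot: [[-0.055, -0.998, -0.001], [-0.998, 0.055, -0.0], [0.0, 0.001, -1.0]]
wrist_force: [-0.7, 0.5, -2.0]
gripper_width: 0.371
gripper_force: 30.0
time_s: 23.35
tcp_pos: [0.617, -0.1345, 0.0424]
ee_rot: [[-0.052, -0.999, -0.005], [-0.999, 0.052, 0.0], [-0.0, 0.005, -1.0]]
wrist_force: [-0.4, 0.4, -0.9]
gripper_width: 0.376
gripper_force: 30.0
time_s: 23.75
tcp_pos: [0.6195, -0.1351, 0.0364]
ee_rot: [[-0.052, -0.999, 0.002], [-0.999, 0.052, 0.0], [-0.0, -0.002, -1.0]]
wrist_force: [-0.3, 0.2, -0.8]
gripper_width: 0.372
gripper_force: 30.0
```

Scaled: 0.006 m / 0.8 = 0.0075, 0.003 m / 0.8 = 0.0038.

```bash
echo '{"segments": [[0.3, 0, 0, 0.0038, 0, 0, 0], [0.3, 0, 0, 0.0075, 0, 0, 0], [0.3, 0, 0, 0.0075, 0, 0, 0]]}' > next.json && python3 -m handwheel next.json
echo '{"segments": [[0.3, 0, 0, 0.0013, 0, 0, 0], [0.3, 0, 0, 0.0025, 0, 0, 0], [0.3, 0, 0, 0.0025, 0, 0, 0]]}' > next.json && python3 -m handwheel next.json
```

```text
time_s: 24.05
tcp_pos: [0.6185, -0.1352, 0.0289]
ee_rot: [[-0.052, -0.999, -0.001], [-0.999, 0.052, 0.0], [-0.0, 0.001, -1.0]]
wrist_force: [-0.1, 0.2, -2.3]
gripper_width: 0.373
gripper_force: 30.0
time_s: 24.35
tcp_pos: [0.6187, -0.1352, 0.0271]
ee_rot: [[-0.052, -0.999, -0.0], [-0.999, 0.052, 0.0], [-0.0, 0.0, -1.0]]
wrist_force: [0.3, -0.3, -1.9]
gripper_width: 0.371
gripper_force: 30.0
```

Scaled: 0.001 m / 0.8 = 0.0013, 0.0005 m / 0.8 = 0.0006.

```bash
echo '{"segments": [[0.3, 0, 0, 0.0006, 0, 0, 0], [0.3, 0, 0, 0.0013, 0, 0, 0], [0.3, 0, 0, 0.0013, 0, 0, 0]]}' > next.json && python3 -m handwheel next.json
echo '{"segments": [[0.3, 0, 0, 0.0006, 0, 0, 0], [0.3, 0, 0, 0.0013, 0, 0, 0], [0.3, 0, 0, 0.0013, 0, 0, 0]]}' > next.json && python3 -m handwheel next.json
```

```text
time_s: 24.65
tcp_pos: [0.619, -0.1352, 0.0266]
ee_rot: [[-0.052, -0.999, 0.0], [-0.999, 0.052, -0.0], [0.0, -0.0, -1.0]]
wrist_force: [-0.1, 0.8, 0.8]
gripper_width: 0.37
gripper_force: 30.0
time_s: 24.95
tcp_pos: [0.6191, -0.1353, 0.0265]
ee_rot: [[-0.052, -0.999, 0.001], [-0.999, 0.052, -0.0], [0.0, -0.001, -1.0]]
wrist_force: [-2.1, 0.5, 5.0]
gripper_width: 0.378
gripper_force: 30.0
```

Seated at the expected height. I'll ease off, open slowly and retreat.

Scaled: -0.0015 m / 0.8 = -0.0019, -0.001 m / 0.8 = -0.0013.

```bash
echo '{"segments": [[0.3, 0, 0, -0.0013, 0, 0, 0], [0.4, 0, 0, -0.0019, 0, 0, 0], [0.45, 0, 0, -0.0019, 0, 0, 0], [0.55, 0, 0, -0.0019, 0, 0, 0], [0.6, 0, 0, -0.0019, 0, 0, 0], [0.6, 0, 0, -0.0019, 0, 0, 0], [0.6, 0, 0, -0.0019, 0, 0, 0]]}' > next.json && python3 -m handwheel next.json
echo '{"segments": [[0.6, 0, 0, -0.0063, 0, 0, 0], [0.6, 0, 0, -0.0188, 0, 0, 0], [0.6, 0, 0, -0.0375, 0, 0, 0], [0.6, 0, 0, -0.075, 0, 0, 0], [0.6, 0, 0, -0.125, 0, 0, 0], [0.6, 0, 0, -0.1875, 0, 0, 0], [0.6, 0, 0, -0.25, 0, 0, 0], [0.6, 0, 0, -0.3125, 0, 0, 0]]}' > next.json && python3 -m handwheel next.json
echo '{"segments": [[0.6, 0, 0, 0, 0, 0, 0], [0.6, 0.05, 0, 0, 0, 0, 0], [0.6, 0.1, 0, 0, 0, 0, 0], [0.6, 0.15, 0, 0, 0, 0, 0], [0.6, 0.2, 0, 0, 0, 0, 0], [0.6, 0.25, 0, 0, 0, 0, 0], [0.6, 0.275, 0, 0, 0, 0, 0], [0.6, 0.275, 0, 0, 0, 0, 0]]}' > next.json && python3 -m handwheel next.json
python3 - <<'E'
from h import *
c=cap('top');w=cap('side')
cv2.imwrite('pics/fin.png',np.hstack([cv2.resize(c['pixels'][90:290,110:410],(399,266)),cv2.resize(w['pixels'][150:350,130:430],(399,266))])[:,:,::-1])
P=cloud(w).reshape(-1,3);k=P[(np.hypot(P[:,0]-.619,P[:,1]+.135)<.03)&(P[:,2]>.045)];print(len(k),k[:,2].max(),np.median(k,0))
E
```

```text
time_s: 25.65
tcp_pos: [0.6188, -0.1352, 0.0267]
ee_rot: [[-0.052, -0.999, -0.0], [-0.999, 0.052, 0.0], [0.0, 0.0, -1.0]]
wrist_force: [-0.8, -0.6, -0.2]
gripper_width: 0.592
gripper_force: 0.0
time_s: 26.45
tcp_pos: [0.6184, -0.1352, 0.2803]
ee_rot: [[-0.052, -0.999, 0.002], [-0.999, 0.052, -0.0], [0.0, -0.002, -1.0]]
wrist_force: [1.1, -1.0, 0.4]
gripper_width: 0.601
gripper_force: 0.0
time_s: 27.25
tcp_pos: [0.6066, -0.3575, 0.2764]
ee_rot: [[-0.056, -0.998, -0.0], [-0.998, 0.056, -0.0], [0.0, 0.0, -1.0]]
wrist_force: [-0.8, 0.2, 0.3]
gripper_width: 0.599
gripper_force: 0.0
584 0.6240423662156114 [ 0.6252988  -0.14460798  0.59699297]
```

View pics/fin.png

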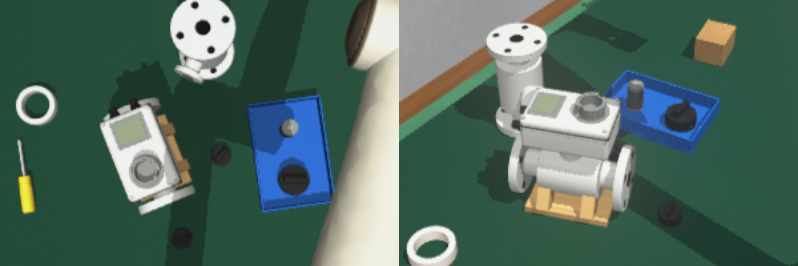

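The final view shows the cell standing in the tray at (289,127) and the cap at (293,180). The tube is empty and everything else is where it was.

```bash
python3 -c "
from station import workorder; print(workorder.finish_job())"
```

```text
the job is handed in; nothing more can be done
None
```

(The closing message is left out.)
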